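Hold the guide rod through both bushings of the guide stand

ROBOT

A 6-joint arm with a two-finger parallel gripper is mounted at the origin on a cart in front of the work surface, level with it; the furniture and walls round the work are solid. World frame = base frame: x ahead of the robot, y to its left, z up, the work surface at z = 0. Lengths are in m, angles in degrees, forces in N, time in s.
With the tool pointing down it reaches from about 0.35 to 0.875 m from the base axis. Payload 4.2 kg.
Tool frame: the origin (TCP) lies between the finger pads, 19 mm behind the fingertips; this is the grasp point; z points along the fingers, y is the line along which they close (so a half turn about z gives the same grasp; the last joint's range is limited). The gripper opens to 87 mm and grips with 3 to 60 N. Pads are 19 mm wide; open, the fingers measure 117 mm over their backs; the gripper's body (75 mm by 190 mm) begins 51 mm behind the grasp point.
Start: joints at [-51.704, 22.042, 0.453, 0, -68.411, -14.817], TCP at [0.249, -0.573, 0.241] pointing down, gripper open.
Joint ranges: [-179.83, 179.83], [-69.29, 118.12], [-61.27, 80.66], [-181.25, 117.63], [-171.15, -9.14], [-177.46, 177.46]. Speed limits (degrees/s): [159.86, 159.86, 180, 180, 180, 180].

INTERFACE

Orientations are given as a 3x3 rotation matrix whose columns are the frame's x, y, z axes.
In Python, from station import * gives the robot as it stands. The module is installed in compiled form; this text tells all that it offers.
- The arm moves only by the tool play_rows, never from a script. Its argument "steps" is a list of rows, each an object of numbers: "ax", "ay", "az": the turn, a rotation vector about the tool's x, y, z in degrees; "dx", "dy", "dz": the shift along the tool's x, y, z in mm; "claw": the finger opening in mm, from 0 to 87. A call has 1 to 20 rows; each row shifts and turns the commanded pose from where the row before left it, along the tool's axes as they then stand; what a row does not reach is not made up. A row lasts 1/10 s, in which the tool goes at most 50 mm and 8.59 degrees, less where a joint would pass 70% of its speed; a pose out of reach is approached as far as the arm can. A call with a gripper value outside its range is refused whole. The fingers move at their own pace and stop on an object; the grip force is fixed at half the most. Time passes only in rows, so rows that do not move let the fingers close. It gives the time, the measured TCP pose, the force, the opening and the grip force at its end, in the units of the state.
- sense(): the state, without advancing time (a new reading comes with each control period).
- capture(name): name is "scene" or "top" or "wrist"; returns a dict with "frame" (384x512x3 uint8, blue, green, red), "range_z" (384x512 float32, m along the optical axis (not along the pixel's ray), 0 where there is no reading), "fx", "fy", "cx", "cy" (pixels), "xyz" and "rotation" of the camera in the world. Camera axes: x right, y down, z forward; pixel columns grow to the right and rows downward; lengths in m; the calibration is good to about 2 mm. A picture is of the moment at which its call begins.
- finish_job(): hands the job in; it is judged then, once.
The state is a dict: "time_s": time; "joints": joint angles; "joint_velocities": joint speeds; "effort": joint torques, N m; "tcp_pos": TCP position; "ee_rot": TCP orientation; "wrist_force": force on the tool from outside, world axes, zero at the start; "moment": the same for the moment, N m; "gripper_width": opening from 0.0 (shut) to 1.0 (fully open); "gripper_force": force on a finger pad.
Only numpy, scipy, OpenCV 4.12 (cv2) and the standard library are available. Lean on these libraries where they do the work, as an engineer would, in place of code of your own. Each camera call takes 0.05 s, during which the arm holds its last target. There are 200 camera calls.

TASK

Take the longest of the three guide rods out of the rack by its knob and thread it from above, tip down, through the upper bushing of the guide stand and then on through the lower one. Finish while still holding it there, upright, without forcing it sideways, with its tip standing out below the lower bushing but clear of the base plate, so that a retaining ring could be fitted to the tip. Leave the two short rods in the rack and the two resin specimen discs on the bench where they are.

Things in the scene. Friction and masses are not known exactly. Their poses are not given: they have to be found in the camera images.
- long_rod: The longest guide rod, upright in any one of the rack's holes, about 50 mm higher than the others. Shaft 12 mm thick, 125 mm long, its lowest 9 mm tapering to a 7 mm flat tip; above it a collar 30 mm across, 6 mm thick, then a dark round knob 18 mm across, 131 to 171 mm above the tip. About 0.15 kg. Origin: centre of the flat tip; z along the rod to the knob.
- long_rod_grip (a point): Point on the long rod's axis 153 mm above the tip, in the knob: where the TCP (19 mm behind the fingertips) may grip it with the fingers pointing down, the fingertips then just above the collar.
- short_rod_a: A solid steel rod with a dark round knob and a collar, shaft 75 mm long and 12 mm thick, 121 mm long over all; too short for the stand. Origin: centre of its lower tip, z up along the rod towards the knob.
- short_rod_b: A solid steel rod with a dark round knob and a collar, shaft 60 mm long and 12 mm thick, 106 mm long over all; too short for the stand. Origin: centre of its lower tip, z up along the rod towards the knob.
- rack: Fixed aluminium block 50 x 165 x 50 mm (x, y, z) with three round holes 14 mm across and 42 mm deep, in a row along its y, at y = -55, 0 and +55 mm; the rods stand in them on their tips, 8 mm above the bench. Origin: centre of the underside. (Keep the arm clear of the tall grinding machine at the left, world x 0.22 to 0.57 m, y over 0.27 m.)
- stand: Fixed grey stand. Origin: on the axis of both bushings, at the base plate's underside; z up = bushing axis. Base plate 10 mm thick (x -38 to 98, y -50 to 50 mm) with bolt heads 4 mm high; column at x 60 to 82 mm, 120 mm high; from it two arms 44 mm wide reach past the axis to x = -22 mm, each with a brass bushing. Nothing is higher than 129 mm.
- upper_mouth (a point): Centre of the upper bushing's mouth, on the axis, 129 mm above the bench. The bushing reaches from there down to 105 mm; bore 15 mm, flaring to 25 mm in its top 7 mm.
- lower_mouth (a point): Centre of the lower bushing's mouth, on the axis, 69 mm above the bench; bore and flare as the upper one's.
- lower_end (a point): Centre of the lower bushing's lower end, on the axis, 45 mm above the bench; below it is free space down to the base plate's top, 10 mm above the bench.
- red_specimen: Red resin specimen disc, 30 mm across, 18 mm high, lying on the bench, a bystander. Origin: centre of its underside.
- pale_specimen: Pale resin specimen disc, 30 mm across, 18 mm high, lying on the bench, a bystander. Origin: centre of its underside.
Things that resemble listed ones, but are neither listed nor needed, are in the scene too. Leave any green or purple look-alike of the long_rod alone.

How it is judged (in metres and radians):
On the way, in this order (a step that is already met when the one before it is completed fails the run):
1. the long rod's tip has entered the upper bushing from above and not yet reached the lower one (angle between the z axis of long_rod and the z axis of stand, either way round below 0.1 rad and horizontal distance between long_rod and upper_mouth below 0.005 m and z of long_rod in the frame of upper_mouth below -0.008 m and z of long_rod in the frame of lower_mouth above 0 m).
2. the tip has come out below the lower bushing (angle between the z axis of long_rod and the z axis of stand, either way round below 0.1 rad and horizontal distance between long_rod and upper_mouth below 0.005 m and z of long_rod in the frame of lower_end below -0.003 m), for 0.1 s.
At the end, for the whole second after the job is handed in: Fingers hold the long rod (over 1 N); its axis is within 0.1 rad of the bushing axis, tip within 5 mm of it, at least 3 mm below the lower bushing and 3 mm above the base plate; under 0.03 m/s, under 15 N on the stand, the arm not leaning on the stand (1 N); short rods within 30 mm of their start (all of step 2 and z of long_rod in the frame of stand above 0.013 m and contact force between the fingers and long_rod above 1 N and contact force between long_rod and stand below 15 N and contact force between the arm and stand below 1 N and linear speed of long_rod below 0.03 m/s and distance of each of short_rod_a, short_rod_b from where it was at the start of the episode below 0.03 m); the arm keeps its last pose, push and grip.
It fails at once if a short rod or a specimen disc is moved by more than 30 mm (distance of any of short_rod_a, short_rod_b, red_specimen, pale_specimen from where it was at the start of the episode above 0.03 m).
It also fails if it takes over 51 s, if anything falls off the work surface, if the arm or the gripper's body presses on something with over 40 N, if the wrist force passes 120 N, or if a joint passes its speed limit or range.

## Working session

There is one attempt and no reset: what is moved stays moved. The work goes in short steps, Python scripts to look and compute and a tool call to move; the robot and the scene stay as the last step left them, time stands still between calls to the robot, and variables do not carry over. Pictures are saved under pics/ and viewed, at most 13 in all, crops included, and the job is handed in when it is done.

Besides the shell and the picture viewer there is one more tool, called as name(argument=value, ...), one argument or row to a line, values as JSON. play_rows: Moves the arm, as the interface text tells. Its arguments: {"type":"object","properties":{"steps":{"type":"array"}},"required":["steps"]}

```bash
mkdir -p pics
cat > h.py <<'E'
from station import *
import numpy as np, cv2
def cap(n):
    c=capture(n); return c
def pts(c):
    v,u=np.mgrid[0:384,0:512]; z=c["range_z"]
    p=np.stack([(u-c["cx"])/c["fx"]*z,(v-c["cy"])/c["fy"]*z,z],-1)
    return p@np.array(c["rotation"]).T+np.array(c["xyz"])
def ray(c,u,v,h):
    d=np.array(c["rotation"])@np.array([(u-c["cx"])/c["fx"],(v-c["cy"])/c["fy"],1.]); o=np.array(c["xyz"])
    return o+d*(h-o[2])/d[2]
def proj(c,P):
    q=np.array(c["rotation"]).T@(np.array(P)-np.array(c["xyz"])); return c["fx"]*q[0]/q[2]+c["cx"],c["fy"]*q[1]/q[2]+c["cy"]
E
python3 - <<'E'
from h import *
import pickle
for n in ("scene","top"):
    c=cap(n); cv2.imwrite(f"pics/{n}0.png",c["frame"]); pickle.dump(c,open(n+".pkl","wb"))
    print(n,c["xyz"],np.round(c["rotation"],3).tolist(),c["fx"],c["cx"],c["cy"])
s=sense(); print(s)
E
```

```text
scene [0.1313472  0.57469337 0.7784144 ] [[-0.854, -0.333, 0.399], [-0.52, 0.568, -0.638], [-0.014, -0.752, -0.659]] 438.1609548705165 256.0597500403008 186.21872754524193
top [ 0.45933657 -0.04088787  1.09582986] [[-0.028, -0.997, 0.075], [-1.0, 0.027, -0.01], [0.008, -0.075, -0.997]] 429.87740770763907 260.04194304435407 183.88870597941366
{'time_s': 0.1, 'joints': array([-5.17027568e+01,  2.20871582e+01,  3.88657962e-01, -2.37788513e-02,
       -6.84110147e+01, -1.48160631e+01]), 'joint_velocities': array([-0.04890361, -0.20330342,  0.29621405,  0.14934112,  0.09215178,
       -0.00466256]), 'effort': array([-2.65795825e-04, -3.91689062e+01,  1.87934965e+01,  4.23184857e+00,
        1.34784277e-02, -8.88950558e-05]), 'tcp_pos': array([ 0.24884358, -0.57279212,  0.24027165]), 'ee_rot': array([[-9.17251932e-01, -3.98306561e-01, -8.81691629e-04],
       [-3.98307520e-01,  9.17250290e-01,  1.73921213e-03],
       [ 1.15992299e-04,  1.94648009e-03, -9.99998099e-01]]), 'wrist_force': array([-0.58740379, -0.62609166, -0.62942065]), 'moment': array([ 0.02894622,  0.00682624, -0.00220858]), 'gripper_force': 0.0, 'gripper_width': 0.9976127821742364}
```

View pics/scene0.png

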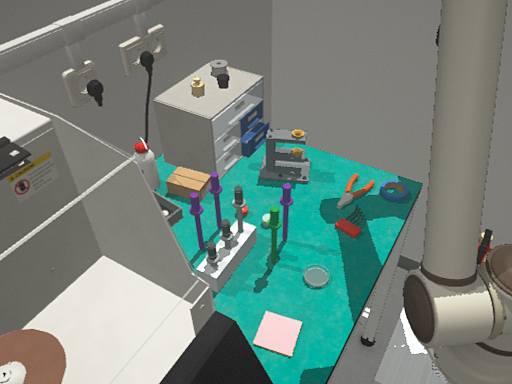

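View pics/top0.png

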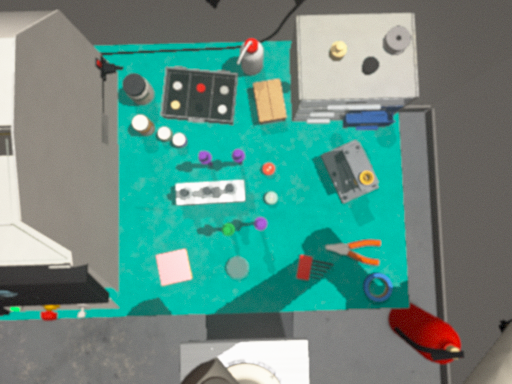

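The scene view shows the rack at about (228,255), with the tall grey rod at its right end (knob at 238,192). Green and purple look-alikes stand around it, and the stand is at (287,155). In the top view the rack is at (210,191), the upper bushing at (367,177) and the specimens at (268,169) and (271,198).

Run:
```python
from h import *
import pickle
t=pickle.load(open("top.pkl","rb")); s=pickle.load(open("scene.pkl","rb"))
P=pts(t); 
a=cv2.resize(t["frame"][140:240,165:285],None,fx=5,fy=5,interpolation=cv2.INTER_CUBIC)
b=cv2.resize(s["frame"][120:290,180:320],None,fx=3.5,fy=3.5,interpolation=cv2.INTER_CUBIC)[:500]
b2=cv2.resize(t["frame"][135:210,310:390],None,fx=5,fy=5,interpolation=cv2.INTER_CUBIC)
cv2.imwrite("pics/a.png",a);
W=np.zeros((600,800,3),np.uint8); W[:500,:490]=b[:, :490]; W[:375,490:]=b2[:,:310] if b2.shape[1]<310 else b2[:375,:310]; cv2.imwrite("pics/b.png",W)
z=P[...,2]
# blobs by height in top view in rack area
for lo,hi in((.04,.056),(.08,.125),(.125,.2)):
    m=((z>lo)&(z<hi)).astype(np.uint8)
    n,l,st,ce=cv2.connectedComponentsWithStats(m)
    for i in range(1,n):
        if st[i,4]>8 and 120<ce[i][0]<400 and 130<ce[i][1]<260: print(lo,st[i],ce[i].round(1),P[l==i].mean(0).round(4),z[l==i].max().round(4))
# scene-depth clusters: dark knobs
Q=pts(s); 
m=((Q[...,2]>.085)&(Q[...,2]<.2)&(Q[...,0]>.3)&(Q[...,0]<.75)&(Q[...,1]<.25)&(Q[...,1]>-.4)).astype(np.uint8)
n,l,st,ce=cv2.connectedComponentsWithStats(m)
for i in range(1,n):
    if st[i,4]>15: print("S",st[i],Q[l==i].mean(0).round(4),Q[l==i][:,2].max().round(4),s["frame"][l==i].mean(0).round())
```

```text
0.04 [337 153   7  15  19] [339.6 159.7] [ 0.5925 -0.2484  0.0499] 0.0557
0.04 [ 176  180   69   24 1019] [210.7 192.1] [0.5215 0.0691 0.0496] 0.0554
0.08 [340 142  39  48 798] [358.1 163.1] [ 0.5747 -0.2768  0.1189] 0.1249
0.08 [365 172   7   9  33] [368.4 175.8] [ 0.5447 -0.2987  0.1204] 0.1248
0.08 [203 185  12  12  71] [210.  191.4] [0.5206 0.0662 0.0927] 0.1249
0.08 [180 188  10   8  63] [184.3 191.7] [0.5205 0.1233 0.1095] 0.1163
0.125 [232 149  13  13 133] [238.3 155. ] [ 0.5962 -0.0041  0.1489] 0.1733
0.125 [199 151  13  13 142] [204.8 156.8] [0.5941 0.0701 0.1488] 0.1735
0.125 [361 170  13  14  86] [367.  177.1] [ 0.5412 -0.2934  0.1278] 0.1315
0.125 [225 182  13  13 136] [230.8 187.8] [0.5232 0.0138 0.1561] 0.1822
0.125 [203 186   8   8  50] [206.5 189.5] [0.523  0.0702 0.1285] 0.1321
0.125 [254 217  14  13 135] [260.5 223. ] [ 0.4448 -0.0491  0.1475] 0.174
0.125 [222 223  13  13 136] [228.2 228.8] [0.4341 0.022  0.1486] 0.1743
S [ 195   79   69   80 2540] [ 0.7075 -0.2297  0.1419] 0.2 [123. 123. 118.]
S [266 129  41  21 598] [ 0.5683 -0.2713  0.1168] 0.1303 [108. 118. 117.]
S [210 172  13  33 261] [0.5948 0.0023 0.1371] 0.1723 [113.  67.  84.]
S [280 184  14  34 270] [ 0.4412 -0.0429  0.1384] 0.1725 [115.  68.  81.]
S [233 186  14  35 290] [0.5205 0.0212 0.1439] 0.1809 [95. 98. 88.]
S [190 193  14  33 278] [0.5922 0.0777 0.1382] 0.172 [111.  63.  85.]
S [268 206  14  34 291] [0.4299 0.0292 0.139 ] 0.173 [ 70. 118.  35.]
S [220 219  14  23 219] [0.5188 0.0756 0.1059] 0.1306 [102. 104.  91.]
S [207 241  10  16 126] [0.5173 0.1299 0.1041] 0.1154 [87. 88. 79.]
```

View pics/a.png

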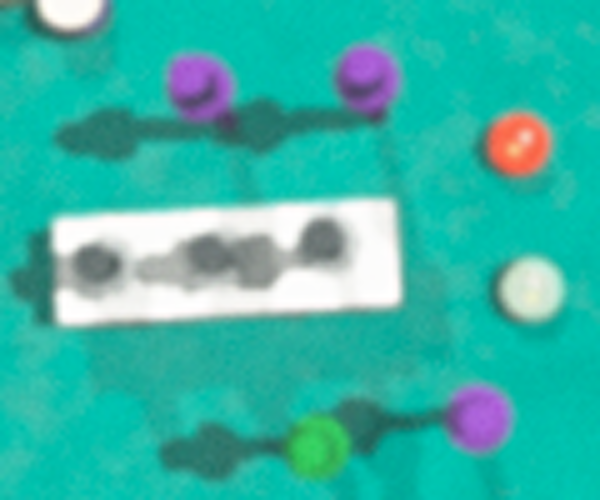

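View pics/b.png

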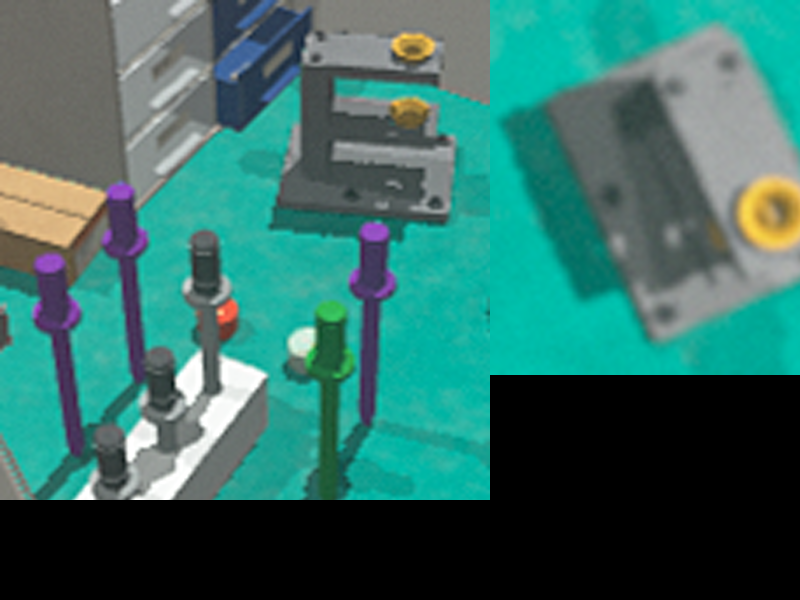

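The crops show the dark long-rod knob at crop (323,240), about (229.6,188) in the top image, at the right end of the rack. The brass mouth is at about (366,177). I'll take two-view rays for both, then move.

```bash
cat >> h.py <<'E'
def tri(obs):
    A=np.zeros((3,3));b=np.zeros(3)
    for c,u,v in obs:
        d=ray(c,u,v,0)-np.array(c["xyz"]); d/=np.linalg.norm(d); M=np.eye(3)-np.outer(d,d); A+=M; b+=M@np.array(c["xyz"])
    return np.linalg.solve(A,b)
def blobs(m,box,k=3):
    m=m.astype(np.uint8)*255; w=np.zeros_like(m); x,y,X,Y=box; w[y:Y,x:X]=m[y:Y,x:X]
    cs,_=cv2.findContours(w,cv2.RETR_EXTERNAL,cv2.CHAIN_APPROX_NONE)
    return sorted(cs,key=cv2.contourArea,reverse=True)[:k]
E
python3 - <<'E'
from h import *
import pickle
t=pickle.load(open("top.pkl","rb")); s=pickle.load(open("scene.pkl","rb"))
def brass(c):
    h=cv2.cvtColor(c["frame"],cv2.COLOR_BGR2HSV); return (h[...,0]>14)&(h[...,0]<32)&(h[...,1]>110)&(h[...,2]>70)
for c,box in((t,(355,165,385,195)),(s,(280,120,320,165))):
    for k in blobs(brass(c),box): 
        if len(k)>5: print(cv2.fitEllipse(k),cv2.minEnclosingCircle(k),ray(c,*cv2.fitEllipse(k)[0],.129).round(4))
# dark knob in both: grey <75
for c,box in((t,(222,180,242,198)),(s,(230,184,250,208))):
    g=c["frame"].max(2)
    for th in(85,105):
        for k in blobs(g<th,box,1): print(th,cv2.boundingRect(k),cv2.minEnclosingCircle(k),cv2.contourArea(k))
P=pts(t); m=np.zeros((384,512),bool); m[180:198,222:242]=1; m&=(P[...,2]>.172)&(P[...,2]<.19); v,u=np.where(m); print("top knob",u.mean(),v.mean(),P[m].mean(0),len(u))
Q=pts(s); m=np.zeros((384,512),bool); m[180:225,228:252]=1; m&=(Q[...,2]>.176); v,u=np.where(m); print("scene knobtop",u.mean(),v.mean(),Q[m].mean(0),len(u))
m=(P[...,2]>.044)&(P[...,2]<.056); m[:175]=0;m[210:]=0;m[:,:170]=0;m[:,250:]=0
r=cv2.minAreaRect(np.argwhere(m)[:,::-1].astype(np.float32)); print("rack",r,ray(t,*r[0],.05))
m=(P[...,2]>.11)&(P[...,2]<.126); m[:135]=0;m[200:]=0;m[:,:330]=0;m[:,390:]=0
r=cv2.minAreaRect(np.argwhere(m)[:,::-1].astype(np.float32)); print("arm",r)
E
```

```text
((366.1839294433594, 177.30665588378906), (13.038742065429688, 13.375511169433594), 94.73265075683594) ((366.0294189453125, 177.2058868408203), 7.074219226837158) [ 0.5407 -0.2912  0.129 ]
((297.6479187011719, 132.94512939453125), (6.438406467437744, 11.733285903930664), 90.77250671386719) ((297.5, 132.5), 5.700977325439453) [ 0.5406 -0.2893  0.129 ]
((296.4269104003906, 151.4373779296875), (6.881463050842285, 9.500301361083984), 91.88191986083984) ((296.3333435058594, 151.0), 4.772697448730469) [ 0.5064 -0.2162  0.129 ]
85 (235, 190, 8, 15) ((238.0, 196.82142639160156), 7.452070236206055) 79.5
105 (235, 186, 8, 20) ((238.5, 195.5), 9.513249397277832) 110.0
top knob 229.56140350877192 186.66666666666666 [0.5243483  0.01510891 0.17817606] 57
scene knobtop 238.63829787234042 189.27659574468086 [0.46439313 0.10087613 0.26782134] 47
rack ((210.2948455810547, 191.5120849609375), (20.552709579467773, 67.82394409179688), 86.633544921875) [0.52287762 0.07005577 0.05      ]
arm ((360.4075622558594, 165.30593872070312), (45.52996826171875, 21.195728302001953), 64.53665161132812)
```

play_rows(
  steps=[
    {"az": 7.8,"dz": -20},
    {"az": 7.8,"dz": -20},
    {"az": 7.9,"dz": -20},
    {"dx": -20,"dy": 20},
    {"dx": -30,"dy": 30},
    {"dx": -30,"dy": 30},
    {"dx": -30,"dy": 30},
    {"dx": -30,"dy": 30},
    {"dx": -30,"dy": 30},
    {"dx": -30,"dy": 30},
    {"dx": -30,"dy": 30},
    {"dx": -30,"dy": 30},
    {"dx": -20,"dy": 22},
    {"dx": -12},
    {"claw": 60},
    {"claw": 60},
  ],
)

```text
invalid input at $.steps[0]: expected keys ax, ay, az, dx, dy, dz, claw
```

Run:
```python
from h import *
import pickle
c=cap("wrist"); pickle.dump(c,open("w1.pkl","wb")); cv2.imwrite("pics/w1.png",c["frame"]); s=sense()
print(s["time_s"],s["tcp_pos"],s["ee_rot"].round(4).tolist(),s["joints"].round(1),s["gripper_width"]); print(c["xyz"],np.round(c["rotation"],3).tolist(),c["fx"],c["cx"],c["cy"])
print(proj(c,(.5407,-.2905,.129)))
```

```text
0.15 [ 0.24884832 -0.57287039  0.24041794] [[-0.9173, -0.3983, -0.0007], [-0.3983, 0.9173, 0.0015], [0.0001, 0.0017, -1.0]] [-51.7  22.1   0.4  -0.  -68.4 -14.8] 0.9986584842458959
[ 0.18519621 -0.59974137  0.38397799] [[-0.398, 0.888, 0.229], [0.918, 0.384, 0.102], [0.003, 0.251, -0.968]] 285.99774718933884 259.05494028535014 188.9900618224309
(np.float64(371.5892833984309), np.float64(483.56942849502985))
```

View pics/w1.png

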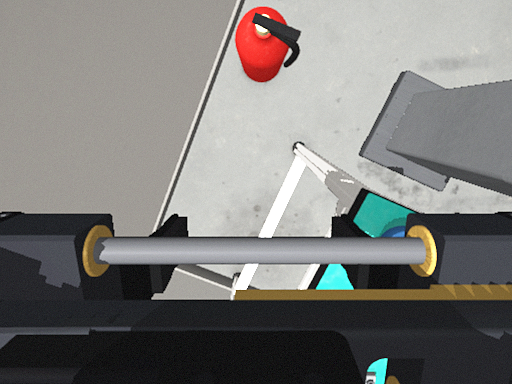

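The wrist view shows the gripper filling rows below about 210, so the camera sees the tool's +x side. I'll stop about 40 mm beyond the bushing to see it.

play_rows(
  steps=[
    {"ax": 0,"ay": 0,"az": 7.8,"dx": 0,"dy": 0,"dz": -20,"claw": 60},
    {"ax": 0,"ay": 0,"az": 7.8,"dx": 0,"dy": 0,"dz": -20,"claw": 60},
    {"ax": 0,"ay": 0,"az": 7.9,"dx": 0,"dy": 0,"dz": -20,"claw": 60},
    {"ax": 0,"ay": 0,"az": 0,"dx": -21,"dy": 22,"dz": 0,"claw": 60},
    {"ax": 0,"ay": 0,"az": 0,"dx": -30,"dy": 30,"dz": 0,"claw": 60},
    {"ax": 0,"ay": 0,"az": 0,"dx": -30,"dy": 30,"dz": 0,"claw": 60},
    {"ax": 0,"ay": 0,"az": 0,"dx": -30,"dy": 30,"dz": 0,"claw": 60},
    {"ax": 0,"ay": 0,"az": 0,"dx": -30,"dy": 30,"dz": 0,"claw": 60},
    {"ax": 0,"ay": 0,"az": 0,"dx": -30,"dy": 30,"dz": 0,"claw": 60},
    {"ax": 0,"ay": 0,"az": 0,"dx": -30,"dy": 30,"dz": 0,"claw": 60},
    {"ax": 0,"ay": 0,"az": 0,"dx": -30,"dy": 30,"dz": 0,"claw": 60},
    {"ax": 0,"ay": 0,"az": 0,"dx": -30,"dy": 30,"dz": 0,"claw": 60},
    {"ax": 0,"ay": 0,"az": 0,"dx": -30,"dy": 20,"dz": 0,"claw": 60},
    {"ax": 0,"ay": 0,"az": 0,"dx": -40,"dy": 0,"dz": 0,"claw": 60},
    {"ax": 0,"ay": 0,"az": 0,"dx": 0,"dy": 0,"dz": 0,"claw": 60},
    {"ax": 0,"ay": 0,"az": 0,"dx": 0,"dy": 0,"dz": 0,"claw": 60},
  ],
)

```text
time_s: 1.75
tcp_pos: [0.5804, -0.2909, 0.2997]
ee_rot: [[-1.0, -0.0, -0.003], [-0.0, 1.0, 0.001], [0.003, 0.001, -1.0]]
wrist_force: [0.2, -0.7, -0.2]
gripper_width: 0.691
gripper_force: 0.0
```

Run:
```python
from h import *
import pickle
c=cap("wrist"); pickle.dump(c,open("w1.pkl","wb")); cv2.imwrite("pics/w1b.png",c["frame"]); s=sense()
print(s["time_s"],s["tcp_pos"],s["ee_rot"].round(4).tolist(),s["joints"].round(1),s["gripper_width"]); print(c["xyz"])
print(proj(c,(.5407,-.2905,.129)))
h=cv2.cvtColor(c["frame"],cv2.COLOR_BGR2HSV); m=(h[...,0]>14)&(h[...,0]<32)&(h[...,1]>110)&(h[...,2]>60)
t=pickle.load(open("top.pkl","rb"))
for k in blobs(m,(150,30,400,205)):
    if len(k)<6: continue
    e=cv2.fitEllipse(k); print(e,ray(c,*e[0],.129).round(4),tri([(c,*e[0]),(t,366.1,177.25)]))
```

```text
1.8 [ 0.57971418 -0.29129571  0.30048076] [[-1.0, 0.0004, -0.0017], [0.0004, 1.0, 0.0004], [0.0017, 0.0004, -1.0]] [-12.4  22.7   9.9  -0.  -77.3 -77.6] 0.6881900825153193
[ 0.51135961 -0.29057449  0.44360734]
(np.float64(258.5997279956615), np.float64(143.48353174951347))
((254.70498657226562, 142.9875946044922), (18.806198120117188, 21.91356658935547), 165.77772521972656) [ 0.5402 -0.2947  0.129 ] [ 0.5418214  -0.29495709  0.11379403]
```

View pics/w1b.png

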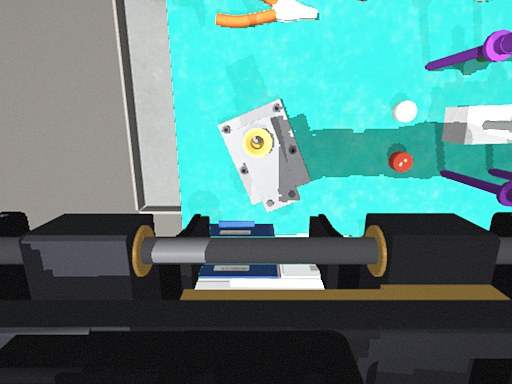

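The wrist view shows the brass ring at about (258,142), whose pale highlights my mask cut off. The stand, discs and rack are all clear. I'll re-fit the ring with a looser mask.

Run:
```python
from h import *
import pickle
c=pickle.load(open("w1.pkl","rb")); t=pickle.load(open("top.pkl","rb")); s=pickle.load(open("scene.pkl","rb"))
for c,box in ((c,(225,110,290,175)),(t,(350,160,385,195)),(s,(280,120,320,143))):
    f=c["frame"].astype(int); y=(f[...,1]+f[...,2])/2-f[...,0]
    for th in(25,40,60):
        k=blobs(y>th,box,1)[0]; e=cv2.fitEllipse(cv2.convexHull(k)); print(th,np.round(e[0],1),np.round(e[1],1),ray(c,*e[0],.129).round(4))
    P=pts(c); b=box; q=P[b[1]:b[3],b[0]:b[2]]; m=(y>40)[b[1]:b[3],b[0]:b[2]]; print("depth",np.median(q[m],0).round(4), np.percentile(q[m][:,2],90))
```

```text
25 [257.3 142. ] [29.4 29.9] [ 0.5391 -0.2919  0.129 ]
40 [257.4 142. ] [28.9 29.4] [ 0.5391 -0.2918  0.129 ]
60 [257.7 142.1] [28.2 29. ] [ 0.5392 -0.2915  0.129 ]
depth [ 0.5418 -0.2913  0.1272] 0.1295349797455432
25 [366.5 177.2] [15.3 15.4] [ 0.5409 -0.2918  0.129 ]
40 [366.3 177.1] [14.5 15.3] [ 0.5411 -0.2915  0.129 ]
60 [366.3 177.3] [14.2 14.5] [ 0.5408 -0.2915  0.129 ]
depth [ 0.5421 -0.2962  0.1247] 0.1292775836550883
25 [297.6 132.9] [ 8.5 12.5] [ 0.5409 -0.2897  0.129 ]
40 [297.5 132.5] [ 7.7 11.9] [ 0.5419 -0.291   0.129 ]
60 [297.6 132.7] [ 7.  11.9] [ 0.5413 -0.2903  0.129 ]
depth [ 0.5451 -0.2979  0.1253] 0.12893889772550188
```

play_rows(
  steps=[
    {"ax": 0,"ay": 0,"az": 0,"dx": 0,"dy": 30,"dz": 0,"claw": 60},
    {"ax": 0,"ay": 0,"az": 0,"dx": 0,"dy": 40,"dz": 0,"claw": 60},
    {"ax": 0,"ay": 0,"az": 0,"dx": 0,"dy": 40,"dz": 0,"claw": 60},
    {"ax": 0,"ay": 0,"az": 0,"dx": 0,"dy": 40,"dz": 0,"claw": 60},
    {"ax": 0,"ay": 0,"az": 0,"dx": 0,"dy": 40,"dz": 0,"claw": 60},
    {"ax": 0,"ay": 0,"az": 0,"dx": 0,"dy": 40,"dz": 0,"claw": 60},
    {"ax": 0,"ay": 0,"az": 0,"dx": 0,"dy": 40,"dz": 0,"claw": 60},
    {"ax": 0,"ay": 0,"az": 0,"dx": 0,"dy": 36,"dz": 0,"claw": 60},
    {"ax": 0,"ay": 0,"az": 0,"dx": 0,"dy": 0,"dz": 0,"claw": 60},
    {"ax": 0,"ay": 0,"az": 0,"dx": 0,"dy": 0,"dz": 0,"claw": 60},
  ],
)

```text
time_s: 2.8
tcp_pos: [0.5795, 0.0144, 0.3019]
ee_rot: [[-1.0, -0.0, 0.001], [-0.0, 1.0, 0.0], [-0.001, 0.0, -1.0]]
wrist_force: [-0.8, -0.4, -0.8]
gripper_width: 0.688
gripper_force: 0.0
```

Run:
```python
from h import *
import pickle
c=cap("wrist"); pickle.dump(c,open("w2.pkl","wb")); cv2.imwrite("pics/w2.png",c["frame"]); s=sense()
print(s["time_s"],s["tcp_pos"],s["ee_rot"].round(4).tolist(),s["joints"].round(1)); print(c["xyz"])
print(proj(c,(.524,.0148,.179)),proj(c,(.524,.0148,.139)))
```

```text
2.85 [0.57961541 0.01372758 0.30179173] [[-1.0, 0.001, 0.0005], [0.001, 1.0, -0.0001], [-0.0005, -0.0001, -1.0]] [  17.4   15.5   -0.3    0.   -74.1 -107.4]
[0.50999093 0.01482327 0.44552451]
(np.float64(258.73862229186165), np.float64(130.59956524571842)) (np.float64(258.7407383529449), np.float64(128.55815264343852))
```

View pics/w2.png

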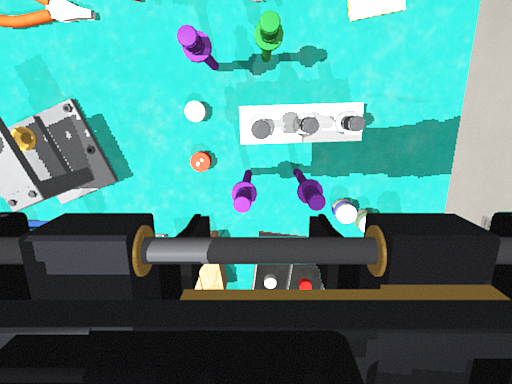

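The wrist view shows the rack at about (302,123). The long rod's knob is at about (262,129), the short rods are at (309,125) and (352,123), and the predicted knob position (258.7,130.6) is close. I'll fit the knob disc.

Run:
```python
from h import *
import pickle
c=pickle.load(open("w2.pkl","rb")); t=pickle.load(open("top.pkl","rb")); s=pickle.load(open("scene.pkl","rb"))
P=pts(c); b=(245,112,280,148); q=P[b[1]:b[3],b[0]:b[2]]
m=q[...,2]>.174; v,u=np.where(m); uk,vk=u.mean()+b[0],v.mean()+b[1]; print("top face",uk,vk,m.sum(),q[m].mean(0).round(4),ray(c,uk,vk,.179).round(4))
k=cv2.fitEllipse(cv2.convexHull(np.argwhere(m)[:,::-1].astype(np.int32))); print(k)
m2=(q[...,2]>.128)&(q[...,2]<.15);print("collar",m2.sum(),np.median(q[m2],0))
v,u=np.where(m2|m|((q[...,2]>.128)));k=cv2.fitEllipse(cv2.convexHull(np.c_[u,v].astype(np.int32))); print("collar ell",k,ray(c,k[0][0]+b[0],k[0][1]+b[1],.139).round(4))
g=c["frame"][b[1]:b[3],b[0]:b[2]].max(2)
for th in(90,120): 
    kk=blobs(c["frame"].max(2)<th,b,1)[0]; e=cv2.minEnclosingCircle(kk); print(th,e,ray(c,*e[0],.179).round(4))
print(tri([(c,uk,vk),(t,229.56,186.67)]))
```

```text
top face 260.5963302752294 128.46483180428135 327 [0.5221 0.0165 0.1803] [0.5221 0.0165 0.179 ]
((12.647980690002441, 13.587636947631836), (20.275676727294922, 29.862442016601562), 134.35800170898438)
collar 304 [0.51830087 0.01612683 0.13903359]
collar ell ((14.46945858001709, 14.057944297790527), (27.92025375366211, 31.336223602294922), 125.70934295654297) [0.5214 0.0156 0.139 ]Traceback (most recent call last):
  File "<stdin>", line 11, in <module>
IndexError: list index out of range
```

play_rows(
  steps=[
    {"ax": 0,"ay": 0,"az": 0,"dx": 28,"dy": 1,"dz": 0,"claw": 60},
    {"ax": 0,"ay": 0,"az": 0,"dx": 28.5,"dy": 1,"dz": 0,"claw": 60},
    {"ax": 0,"ay": 0,"az": 0,"dx": 0,"dy": 0,"dz": 30,"claw": 60},
    {"ax": 0,"ay": 0,"az": 0,"dx": 0,"dy": 0,"dz": 30,"claw": 60},
    {"ax": 0,"ay": 0,"az": 0,"dx": 0,"dy": 0,"dz": 25,"claw": 60},
    {"ax": 0,"ay": 0,"az": 0,"dx": 0,"dy": 0,"dz": 20,"claw": 60},
    {"ax": 0,"ay": 0,"az": 0,"dx": 0,"dy": 0,"dz": 20,"claw": 60},
    {"ax": 0,"ay": 0,"az": 0,"dx": 0,"dy": 0,"dz": 10,"claw": 60},
    {"ax": 0,"ay": 0,"az": 0,"dx": 0,"dy": 0,"dz": 0,"claw": 60},
    {"ax": 0,"ay": 0,"az": 0,"dx": 0,"dy": 0,"dz": 0,"claw": 60},
  ],
)

```text
time_s: 3.85
tcp_pos: [0.5243, 0.0161, 0.1671]
ee_rot: [[-1.0, 0.001, 0.001], [0.001, 1.0, -0.0], [-0.001, -0.0, -1.0]]
wrist_force: [-0.3, 0.2, -0.5]
gripper_width: 0.688
gripper_force: 0.0
```

play_rows(
  steps=[
    {"ax": 0,"ay": 0,"az": 0,"dx": 1,"dy": 0,"dz": 5,"claw": 60},
    {"ax": 0,"ay": 0,"az": 0,"dx": 0,"dy": 0,"dz": 0,"claw": 30},
    {"ax": 0,"ay": 0,"az": 0,"dx": 0,"dy": 0,"dz": 0,"claw": 18},
    {"ax": 0,"ay": 0,"az": 0,"dx": 0,"dy": 0,"dz": 0,"claw": 10},
    {"ax": 0,"ay": 0,"az": 0,"dx": 0,"dy": 0,"dz": 0,"claw": 10},
    {"ax": 0,"ay": 0,"az": 0,"dx": 0,"dy": 0,"dz": 0,"claw": 10},
    {"ax": 0,"ay": 0,"az": 0,"dx": 0,"dy": 0,"dz": 0,"claw": 10},
    {"ax": 0,"ay": 0,"az": 0,"dx": 0,"dy": 0,"dz": 0,"claw": 10},
    {"ax": 0,"ay": 0,"az": 0,"dx": 0,"dy": 0,"dz": 0,"claw": 10},
    {"ax": 0,"ay": 0,"az": 0,"dx": 0,"dy": 0,"dz": 0,"claw": 10},
  ],
)

```text
time_s: 4.85
tcp_pos: [0.5228, 0.0166, 0.1613]
ee_rot: [[-1.0, 0.0, 0.0], [0.0, 1.0, -0.0], [-0.0, -0.0, -1.0]]
wrist_force: [-0.2, -0.9, 0.6]
gripper_width: 0.194
gripper_force: 30.0
```

play_rows(
  steps=[
    {"ax": 0,"ay": 0,"az": 0,"dx": 0,"dy": 0,"dz": -6,"claw": 10},
    {"ax": 0,"ay": 0,"az": 0,"dx": 0,"dy": 0,"dz": -10,"claw": 10},
    {"ax": 0,"ay": 0,"az": 0,"dx": 0,"dy": 0,"dz": -12,"claw": 10},
    {"ax": 0,"ay": 0,"az": 0,"dx": 0,"dy": 0,"dz": -12,"claw": 10},
    {"ax": 0,"ay": 0,"az": 0,"dx": 0,"dy": 0,"dz": -20,"claw": 10},
    {"ax": 0,"ay": 0,"az": 0,"dx": 0,"dy": 0,"dz": -25,"claw": 10},
    {"ax": 0,"ay": 0,"az": 0,"dx": 0,"dy": 0,"dz": -30,"claw": 10},
    {"ax": 0,"ay": 0,"az": 0,"dx": 0,"dy": 0,"dz": -25,"claw": 10},
    {"ax": 0,"ay": 0,"az": 0,"dx": 0,"dy": 0,"dz": -10,"claw": 10},
    {"ax": 0,"ay": 0,"az": 0,"dx": 0,"dy": 0,"dz": 0,"claw": 10},
  ],
)

```text
time_s: 5.85
tcp_pos: [0.5232, 0.0169, 0.3131]
ee_rot: [[-1.0, 0.0, 0.004], [0.0, 1.0, 0.001], [-0.004, 0.001, -1.0]]
wrist_force: [0.2, 0.2, -2.1]
gripper_width: 0.196
gripper_force: 30.0
```

Run:
```python
from h import *
import pickle
S=cap("scene"); W=cap("wrist"); s=sense(); pickle.dump((S,W),open("l1.pkl","wb"))
print(s["time_s"],s["tcp_pos"],s["ee_rot"].round(4).tolist(),s["gripper_width"],s["gripper_force"])
p=s["tcp_pos"]; tip=p-[0,0,.153]; print(proj(S,p),proj(S,tip),proj(W,p),proj(W,tip))
u,v=map(int,proj(S,(p+tip)/2)); a=cv2.resize(S["frame"][v-70:v+70,u-60:u+60],None,fx=3,fy=3,interpolation=cv2.INTER_CUBIC)
b=W["frame"]; o=np.zeros((420,760,3),np.uint8); o[:a.shape[0],:360]=a; o[:384,360:]=b[:,56:456]; cv2.imwrite("pics/l1.png",o); print(u,v)
```

```text
5.95 [0.52196058 0.01670601 0.31015928] [[-1.0, 0.0006, -0.0021], [0.0006, 1.0, 0.0003], [0.0021, 0.0003, -1.0]] 0.1990825891006299 29.978073954116553
(np.float64(236.18809424120548), np.float64(135.44661395450714)) (np.float64(239.37150316511986), np.float64(195.76030228204897)) (np.float64(257.8374018222391), np.float64(244.30001021780316)) (np.float64(258.15131640095785), np.float64(181.57058320089982))
237 167
```

View pics/l1.png

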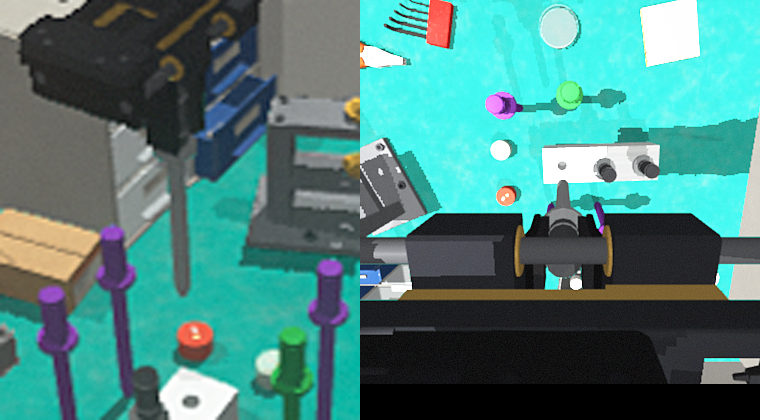

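The rod is held nearly plumb: in the wrist view its tip is at about (259,181) against a predicted (258,182). The short rods are still in the rack. I'll carry it over to the stand.

play_rows(
  steps=[
    {"ax": 0,"ay": 0,"az": 0,"dx": 0,"dy": -10,"dz": 0,"claw": 10},
    {"ax": 0,"ay": 0,"az": 0,"dx": -2,"dy": -20,"dz": 0,"claw": 10},
    {"ax": 0,"ay": 0,"az": 0,"dx": -2,"dy": -30,"dz": 0,"claw": 10},
    {"ax": 0,"ay": 0,"az": 0,"dx": -2,"dy": -30,"dz": 0,"claw": 10},
    {"ax": 0,"ay": 0,"az": 0,"dx": -2,"dy": -35,"dz": 0,"claw": 10},
    {"ax": 0,"ay": 0,"az": 0,"dx": -2,"dy": -35,"dz": 0,"claw": 10},
    {"ax": 0,"ay": 0,"az": 0,"dx": -2,"dy": -35,"dz": 0,"claw": 10},
    {"ax": 0,"ay": 0,"az": 0,"dx": -2,"dy": -35,"dz": 0,"claw": 10},
    {"ax": 0,"ay": 0,"az": 0,"dx": -2,"dy": -30,"dz": 0,"claw": 10},
    {"ax": 0,"ay": 0,"az": 0,"dx": -2,"dy": -25,"dz": 0,"claw": 10},
    {"ax": 0,"ay": 0,"az": 0,"dx": 0,"dy": -15,"dz": 0,"claw": 10},
    {"ax": 0,"ay": 0,"az": 0,"dx": 0,"dy": -8,"dz": 0,"claw": 10},
    {"ax": 0,"ay": 0,"az": 0,"dx": 0,"dy": 0,"dz": 8,"claw": 10},
    {"ax": 0,"ay": 0,"az": 0,"dx": 0,"dy": 0,"dz": 0,"claw": 10},
    {"ax": 0,"ay": 0,"az": 0,"dx": 0,"dy": 0,"dz": 0,"claw": 10},
    {"ax": 0,"ay": 0,"az": 0,"dx": 0,"dy": 0,"dz": 0,"claw": 10},
  ],
)

```text
time_s: 7.55
tcp_pos: [0.5408, -0.2905, 0.3036]
ee_rot: [[-1.0, -0.001, 0.0], [-0.001, 1.0, -0.0], [-0.0, -0.0, -1.0]]
wrist_force: [-0.5, -0.2, -1.5]
gripper_width: 0.198
gripper_force: 30.0
```

Run:
```python
from h import *
import pickle
S=cap("scene"); W=cap("wrist"); s=sense(); pickle.dump((S,W,s),open("l2.pkl","wb"))
print(s["time_s"],s["tcp_pos"],s["ee_rot"].round(4).tolist(),s["gripper_width"])
p=s["tcp_pos"]; tip=p-[0,0,.153]; M=np.array([.5403,-.2915,.129])
print(proj(S,p),proj(S,tip),proj(W,tip),proj(W,M),proj(S,M))
u,v=map(int,proj(S,(p+tip)/2)); a=cv2.resize(S["frame"][v-50:v+50,u-40:u+40],None,fx=4,fy=4,interpolation=cv2.INTER_CUBIC)
b=cv2.resize(W["frame"][110:230,200:310],None,fx=4,fy=4,interpolation=cv2.INTER_CUBIC); o=np.zeros((480,760,3),np.uint8); o[:400,:320]=a; o[:480,320:]=b; cv2.imwrite("pics/l2.png",o); print(u-40,v-50)
```

```text
7.65 [ 0.5408388  -0.29071595  0.30372085] [[-1.0, -0.0007, 0.0008], [-0.0007, 1.0, -0.0002], [-0.0008, -0.0002, -1.0]] 0.19493854434212585
(np.float64(301.45983963184625), np.float64(70.65271556478727)) (np.float64(298.2301367736086), np.float64(125.64278088013475)) (np.float64(258.29438395434556), np.float64(182.15232511242178)) (np.float64(257.6387086809354), np.float64(177.33638083910148)) (np.float64(298.1398546087089), np.float64(132.57513937261083))
259 49
```

View pics/l2.png

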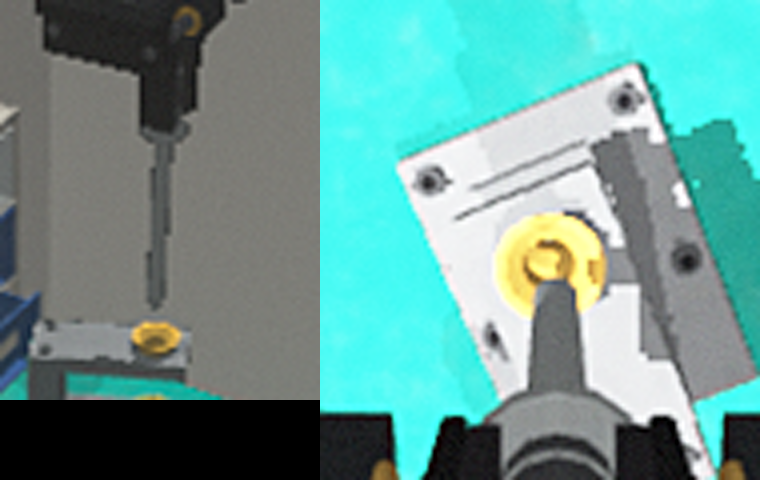

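The tip, at wrist pixel (259,181), sits over the brass mouth at (257.7,176.3), which is about 1 mm off in y and within 0.5 mm in x. I'll correct that and lower into the flare.

play_rows(
  steps=[
    {"ax": 0,"ay": 0,"az": 0,"dx": 0.5,"dy": -1.2,"dz": 5,"claw": 10},
    {"ax": 0,"ay": 0,"az": 0,"dx": 0,"dy": 0,"dz": 8,"claw": 10},
    {"ax": 0,"ay": 0,"az": 0,"dx": 0,"dy": 0,"dz": 6,"claw": 10},
    {"ax": 0,"ay": 0,"az": 0,"dx": 0,"dy": 0,"dz": 3,"claw": 10},
    {"ax": 0,"ay": 0,"az": 0,"dx": 0,"dy": 0,"dz": 2,"claw": 10},
    {"ax": 0,"ay": 0,"az": 0,"dx": 0,"dy": 0,"dz": 2,"claw": 10},
    {"ax": 0,"ay": 0,"az": 0,"dx": 0,"dy": 0,"dz": 2,"claw": 10},
    {"ax": 0,"ay": 0,"az": 0,"dx": 0,"dy": 0,"dz": 2,"claw": 10},
    {"ax": 0,"ay": 0,"az": 0,"dx": 0,"dy": 0,"dz": 2,"claw": 10},
    {"ax": 0,"ay": 0,"az": 0,"dx": 0,"dy": 0,"dz": 2,"claw": 10},
    {"ax": 0,"ay": 0,"az": 0,"dx": 0,"dy": 0,"dz": 0,"claw": 10},
    {"ax": 0,"ay": 0,"az": 0,"dx": 0,"dy": 0,"dz": 0,"claw": 10},
  ],
)

```text
time_s: 8.85
tcp_pos: [0.5401, -0.2925, 0.2693]
ee_rot: [[-1.0, 0.0, -0.0], [0.0, 1.0, -0.0], [0.0, -0.0, -1.0]]
wrist_force: [-0.2, -0.9, -2.1]
gripper_width: 0.199
gripper_force: 30.0
```

play_rows(
  steps=[
    {"ax": 0,"ay": 0,"az": 0,"dx": 0,"dy": 0,"dz": 3,"claw": 10},
    {"ax": 0,"ay": 0,"az": 0,"dx": 0,"dy": 0,"dz": 3,"claw": 10},
    {"ax": 0,"ay": 0,"az": 0,"dx": 0,"dy": 0,"dz": 3,"claw": 10},
    {"ax": 0,"ay": 0,"az": 0,"dx": 0,"dy": 0,"dz": 3,"claw": 10},
    {"ax": 0,"ay": 0,"az": 0,"dx": 0,"dy": 0,"dz": 3,"claw": 10},
    {"ax": 0,"ay": 0,"az": 0,"dx": 0,"dy": 0,"dz": 3,"claw": 10},
    {"ax": 0,"ay": 0,"az": 0,"dx": 0,"dy": 0,"dz": 3,"claw": 10},
    {"ax": 0,"ay": 0,"az": 0,"dx": 0,"dy": 0,"dz": 3,"claw": 10},
    {"ax": 0,"ay": 0,"az": 0,"dx": 0,"dy": 0,"dz": 3,"claw": 10},
    {"ax": 0,"ay": 0,"az": 0,"dx": 0,"dy": 0,"dz": 3,"claw": 10},
    {"ax": 0,"ay": 0,"az": 0,"dx": 0,"dy": 0,"dz": 0,"claw": 10},
  ],
)

```text
time_s: 9.95
tcp_pos: [0.5399, -0.2924, 0.2386]
ee_rot: [[-1.0, 0.0, -0.001], [0.0, 1.0, 0.0], [0.001, 0.0, -1.0]]
wrist_force: [0.0, -0.6, -2.2]
gripper_width: 0.196
gripper_force: 30.0
```

Run:
```python
from h import *
S=cap("scene"); W=cap("wrist"); s=sense()
print(s["time_s"],s["tcp_pos"],s["wrist_force"],s["moment"],s["gripper_width"])
p=s["tcp_pos"]; tip=p-[0,0,.153]; print(proj(S,tip),proj(S,p))
u,v=map(int,proj(S,tip)); a=cv2.resize(S["frame"][v-70:v+40,u-45:u+45],None,fx=4,fy=4,interpolation=cv2.INTER_CUBIC)
b=cv2.resize(W["frame"][120:230,205:305],None,fx=4,fy=4,interpolation=cv2.INTER_CUBIC); o=np.hstack([a,b]); cv2.imwrite("pics/l3.png",o); print(u-45,v-70)
```

```text
10.05 [ 0.54014746 -0.29254033  0.23921508] [ 0.19438137 -0.89203242 -1.77355635] [-0.04497251 -0.01493698 -0.03408348] 0.19480392174035352
(np.float64(297.57906975123734), np.float64(145.7206215350506)) (np.float64(300.61679278162035), np.float64(94.84504502903722))
252 75
```

View pics/l3.png

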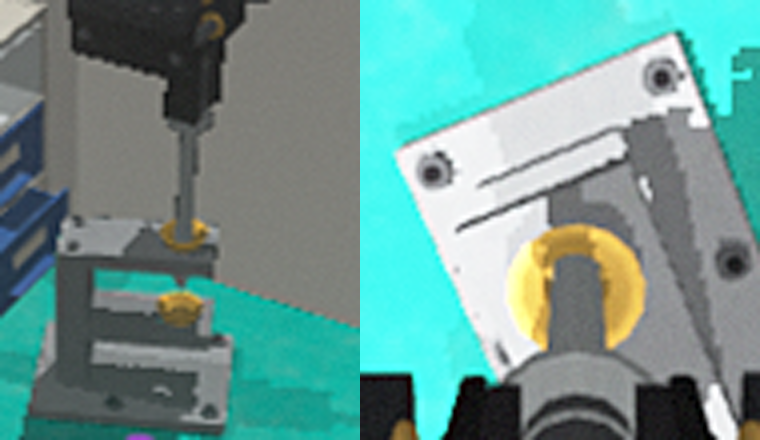

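The rod is through the upper bushing, and its tip at scene crop (181,280) is centred over the lower mouth at (181,300). There is no contact force, so I'll continue.

play_rows(
  steps=[
    {"ax": 0,"ay": 0,"az": 0,"dx": 0,"dy": 0,"dz": 3,"claw": 10},
    {"ax": 0,"ay": 0,"az": 0,"dx": 0,"dy": 0,"dz": 3,"claw": 10},
    {"ax": 0,"ay": 0,"az": 0,"dx": 0,"dy": 0,"dz": 3,"claw": 10},
    {"ax": 0,"ay": 0,"az": 0,"dx": 0,"dy": 0,"dz": 3,"claw": 10},
    {"ax": 0,"ay": 0,"az": 0,"dx": 0,"dy": 0,"dz": 3,"claw": 10},
    {"ax": 0,"ay": 0,"az": 0,"dx": 0,"dy": 0,"dz": 3,"claw": 10},
    {"ax": 0,"ay": 0,"az": 0,"dx": 0,"dy": 0,"dz": 3,"claw": 10},
    {"ax": 0,"ay": 0,"az": 0,"dx": 0,"dy": 0,"dz": 3,"claw": 10},
    {"ax": 0,"ay": 0,"az": 0,"dx": 0,"dy": 0,"dz": 3,"claw": 10},
    {"ax": 0,"ay": 0,"az": 0,"dx": 0,"dy": 0,"dz": 3,"claw": 10},
    {"ax": 0,"ay": 0,"az": 0,"dx": 0,"dy": 0,"dz": 0,"claw": 10},
  ],
)

```text
time_s: 11.15
tcp_pos: [0.5398, -0.2924, 0.2086]
ee_rot: [[-1.0, 0.0, -0.001], [0.0, 1.0, 0.0], [0.001, 0.0, -1.0]]
wrist_force: [-0.6, -0.9, -2.1]
gripper_width: 0.194
gripper_force: 30.0
```

play_rows(
  steps=[
    {"ax": 0,"ay": 0,"az": 0,"dx": 0,"dy": 0,"dz": 3,"claw": 10},
    {"ax": 0,"ay": 0,"az": 0,"dx": 0,"dy": 0,"dz": 3,"claw": 10},
    {"ax": 0,"ay": 0,"az": 0,"dx": 0,"dy": 0,"dz": 3,"claw": 10},
    {"ax": 0,"ay": 0,"az": 0,"dx": 0,"dy": 0,"dz": 3,"claw": 10},
    {"ax": 0,"ay": 0,"az": 0,"dx": 0,"dy": 0,"dz": 3,"claw": 10},
    {"ax": 0,"ay": 0,"az": 0,"dx": 0,"dy": 0,"dz": 3,"claw": 10},
    {"ax": 0,"ay": 0,"az": 0,"dx": 0,"dy": 0,"dz": 3,"claw": 10},
    {"ax": 0,"ay": 0,"az": 0,"dx": 0,"dy": 0,"dz": 3,"claw": 10},
    {"ax": 0,"ay": 0,"az": 0,"dx": 0,"dy": 0,"dz": 3,"claw": 10},
    {"ax": 0,"ay": 0,"az": 0,"dx": 0,"dy": 0,"dz": 0,"claw": 10},
    {"ax": 0,"ay": 0,"az": 0,"dx": 0,"dy": 0,"dz": 0,"claw": 10},
    {"ax": 0,"ay": 0,"az": 0,"dx": 0,"dy": 0,"dz": 0,"claw": 10},
  ],
)

```text
time_s: 12.35
tcp_pos: [0.5403, -0.2926, 0.1825]
ee_rot: [[-1.0, 0.0, 0.0], [0.0, 1.0, -0.0], [-0.0, -0.0, -1.0]]
wrist_force: [-0.3, 0.4, -2.1]
gripper_width: 0.195
gripper_force: 30.0
```

Run:
```python
from h import *
S=cap("scene"); s=sense()
print(s["time_s"],s["tcp_pos"],s["wrist_force"],s["moment"],s["gripper_width"],s["gripper_force"])
p=s["tcp_pos"]; tip=p-[0,0,.153]; u,v=map(int,proj(S,tip)); print(u,v)
cv2.imwrite("pics/l4.png",cv2.resize(S["frame"][v-80:v+20,u-60:u+60],None,fx=5,fy=5,interpolation=cv2.INTER_CUBIC))
```

```text
12.4 [ 0.54022296 -0.29256869  0.18246458] [ 0.45243264  0.43973043 -1.81733907] [-0.01038652  0.00115972  0.02856636] 0.20166290983049803 29.979111294960603
296 162
```

View pics/l4.png

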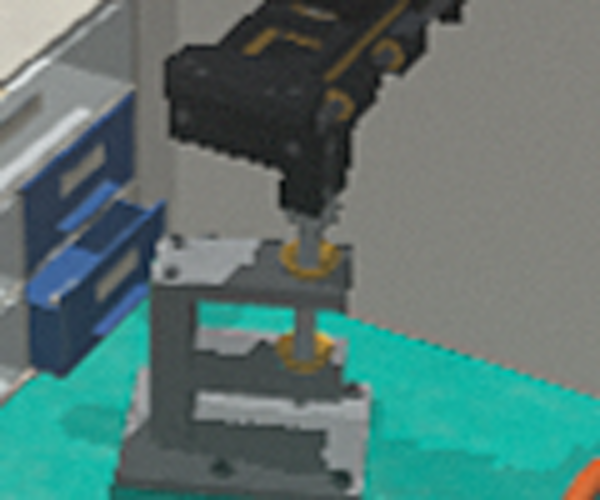

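The rod is through both bushings and upright, the tip is at about z = 29 mm, and the wrist carries only the rod's weight. Handing in.

```bash
python3 -c "
from station import *
print(finish_job())"
```

```text
the job is handed in; nothing more can be done
None
```

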